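# Release the last lid screw of a scrapped enclosure with a flat driver

### The job

Take the big flat screwdriver with the six-sided handle out of the stand and release the one lid screw of the grey enclosure that is still locked: seat the blade in its slot, push the sprung screw in and turn it a quarter turn anticlockwise, the blade staying in the slot all the way round, so that the screw springs up, released like the other three. The housing is to be used again, so work gently: press no harder than about 15 N and do not let the driver hit the lid or your fingers touch the screw. Then put the driver back, upright and fully down, into the hole it came from, and leave the other things on the bench where they are.

Things in the scene. Friction and masses are not known exactly. Their poses are not given: they have to be found in the camera images.
- driver_handle (a point): Flat screwdriver, centre of its handle, half-way up. It starts upright in the stand. Black hexagonal handle, 28 mm across flats, its hexagonal part 44 mm long (22 mm up and down from this point), a 3 mm dome on top. z runs up, away from the blade; x is the direction of the blade's width, y of its thickness. One pair of flats faces +-y, the others 60 and 120 deg from it. Mass about 0.11 kg.
- driver_tip (a point): The same driver: middle of the blade's end, 102 mm below driver_handle on the axis; same axes. The blade is 12 mm wide (x) and 2.0 mm thick (y) for the last 8 mm, above that 3.4 mm thick; steel shaft 8 mm thick. A 25 mm wide shoulder of the handle, 68 mm above the tip, rests on the stand.
- flat_driver: The same driver as a body, with its origin at driver_tip and the same axes.
- lid_screw (a joint): Turn of that screw, rad: 0 = locked (slot along the enclosure's long sides), grows anticlockwise seen from above, stop at 1.6; starts at 0 to 0.1. A bayonet lip blocks it at about 0.3 unless the screw is pushed in at least 3.3 mm, and holds it down until about 1.4, where it comes free. While pushed in it turns easily, about 0.04 N m.
- screw_rise (a joint): Height of that screw relative to where it sits when locked, m: 0 = locked, negative = pushed in, hard stop at -0.0043; +0.0035 = sprung up, released. The spring pushes up with 7 N at 0, 11 N at -0.0033 and 12 N at -0.0043. Noise about 1 mm.
- lock_collar: That collar with all it holds; origin 15 mm below collar_rim, same axes. In it the locked screw's steel head, 19 mm across, which shifts along y when pushed with 4 N. Slot through the head's centre, along x turned by lid_screw: 16 mm long, 3.0 mm wide, closed at both ends, 6 mm deep from the head's top.
- enclosure: Grey plastic wall enclosure fixed on the bench, lid up: 200 mm (x) by 150 mm (y), 80 mm high; origin under its centre on the bench. Each corner of the lid has a pocket 34 mm square, 18 mm deep, with a lid screw in a collar, 83 mm (x) and 58 mm (y) from the centre. Three are released: slot along y, head 3 mm proud of the collar; one is locked: slot along x, head level or sunk.
- driver_hole (a point): Mouth of the flat driver's hole, in the top of the wooden tool stand (130 by 56 mm, 70 mm high, fixed). Hole 17 mm wide, upright, right through; it is at one end of the stand, 40 mm from its middle along its -x; any turn of the driver fits.
- cross_handle (a point): Centre of the handle of the small cross-head driver (round, pale, 20 mm thick, 60 mm long) which stands in the stand's other hole, 80 mm from the first. Not to be moved.
- hard_disk: Hard disk lying on the bench, 102 by 147 by 26 mm, origin under its centre. Not to be moved.
- heat_sink: Finned aluminium heat sink, 85 by 85 by 38 mm, origin under its centre. Not to be moved.
- screw_dish: Small steel dish, 84 mm wide, 30 mm high, origin under its centre. Not to be moved.
- collar_rim (a point): Centre of the rim of the plastic collar (31 mm across, bore 23 mm) of the one lid screw that is still locked, in any of the enclosure's four corners; 77 mm above the bench, fixed; x along the enclosure's long sides, z up. The screw head floats in it: its centre lies up to 1.8 mm off this point along y, its top 0 to 3 mm below, which this reading does not show.
There are look-alikes about, which are no part of the job. Of the things that look like the flat_driver, the smallest one is meant.

How it is judged:
On the way, in this order (a step that is already met when the one before it is completed fails the run):
1. the blade is seated in the slot of the locked screw (((value of joint screw_rise above -0.0018 m and z of driver_tip in the frame of collar_rim below -0.0052 m) or (value of joint screw_rise above -0.0042 m and z of driver_tip in the frame of collar_rim below -0.0077 m) or z of driver_tip in the frame of collar_rim below -0.009 m) and horizontal distance between driver_tip and collar_rim below 0.006 m and value of joint lid_screw below 0.6 rad), for 0.1 s.
2. the screw has been turned its quarter turn with the blade still seated (value of joint lid_screw above 1.25 rad and ((value of joint screw_rise above -0.0018 m and z of driver_tip in the frame of collar_rim below -0.0052 m) or (value of joint screw_rise above -0.0042 m and z of driver_tip in the frame of collar_rim below -0.0077 m) or z of driver_tip in the frame of collar_rim below -0.009 m) and horizontal distance between driver_tip and collar_rim below 0.006 m), for 0.05 s.
At the end, for the whole second after the job is handed in: The screw is turned beyond 1.25 rad and stands at least 2 mm above its locked height; the driver stands at rest in its own hole within 8 mm of the hole's axis, tip at least 62 mm below the mouth, tilted under 0.15 rad; all released (value of joint lid_screw above 1.25 rad and value of joint screw_rise above 0.002 m and horizontal distance between driver_tip and driver_hole below 0.008 m and z of driver_tip in the frame of driver_hole below -0.062 m and angle between driver_tip's own z axis and vertical below 0.15 rad and linear speed of flat_driver below 0.02 m/s); the robot touches nothing.
It fails at once if the driver presses on the lid screw or its collar with more than 25 N (contact force between flat_driver and lock_collar above 25 N).
It fails at once if the driver strikes the lid or the housing (more than 2 N) (contact force between flat_driver and enclosure above 2 N).
It fails at once if the blade leaves the slot in the middle of the turn (value of joint lid_screw between 0.45 and 1.15 rad and z of driver_tip in the frame of collar_rim above -0.002 m).
It fails at once if the fingers touch the lid screw or its collar (contact force between the fingers and lock_collar above 0.5 N).
It fails at once if the cross-head driver, hard disk, heat sink or dish is moved more than 20 mm (distance of any of cross_handle, hard_disk, heat_sink, screw_dish from where it was at the start of the episode above 0.02 m).
It also fails if it takes over 72 s, if anything falls off the work surface, if the arm or the gripper's body presses on something with over 40 N, if the wrist force passes 120 N, or if a joint passes its speed limit or range.

### The arm

A 7-joint arm with a two-finger parallel gripper is mounted at the origin on the work surface. World frame = base frame: x ahead of the robot, y to its left, z up, the work surface at z = 0. Lengths are in m, angles in rad, forces in N, time in s.
With the tool pointing down it reaches from about 0.4 to 0.85 m from the base axis. Payload 4.4 kg.
Tool frame: the origin (TCP) lies at the very end of the fingers, on their centre line; the grasp point (between the pads) lies 19 mm behind it; y points along the fingers, x is the direction in which the jaws open and shut, and the axes are right-handed (so a half turn about y gives the same grasp; the last joint's range is limited). The gripper opens to 94 mm and grips with 3 to 60 N. Pads are 16 mm wide; open, the fingers measure 119 mm over their backs; the gripper's body (75 mm by 177 mm) begins 78 mm behind the grasp point.
Start: joints at [1.052, 0.628, 0.038, 1.517, -0.027, 0.996, -0.02], TCP at [0.284, -0.584, 0.205] pointing down, gripper open.
Joint ranges: [-3.06, 3.06], [-0.37, 2.12], [-1.25, 1.32], [0.18, 2.47], [-1.1, 4.24], [0.23, 1.98], [-2.94, 2.94]. Speed limits (rad/s): [2.57, 2.57, 3.14, 3.14, 3.14, 3.14, 3.14].

### API

Orientations are given as [roll, pitch, yaw] about the fixed x, y, z axes, in that order (R = Rz(yaw) Ry(pitch) Rx(roll)).
In Python, from bench import ctrl gives the robot as it stands.
- The arm moves only by the shell command python3 -m pendant 'ROWS' [FORCE]. ROWS is JSON, a list of rows, each a list of 7 numbers: the shift along the tool's x, y, z in mm, then the turn, a rotation vector about the tool's x, y, z in rad, then the opening, from 0 (shut) to 1 (fully open). A call has 1 to 10 rows; each row shifts and turns the commanded pose from where the row before left it, along the tool's axes as they then stand; what a row does not reach is not made up. A row lasts 1/10 s, in which the tool goes at most 50 mm and 8.59 degrees, less where a joint would pass 70% of its speed; a pose out of reach is approached as far as the arm can. A call is refused whole if a number of a shift passes 50 or a number of a turn 0.15, either way. A call with a gripper value outside its range is refused whole. The fingers move at their own pace and stop on an object; FORCE is the grip in N (left out, the last holds). Time passes only in rows, so rows that do not move let the fingers close. It gives the time, the measured TCP pose, the force and the opening at its end, in the units of the state.
- ctrl.observe(): the state, without advancing time (a new reading comes with each control period).
- ctrl.read_camera(name): name is "scene" or "top" or "wrist"; returns the picture (384x512x3 uint8, red, green, blue); there is no depth.
- ctrl.get_calibration(name): a dict with "K" (3x3 intrinsics, pixels), "rvec" (rotation vector, rad) and "tvec" (3), from world to camera coordinates, as OpenCV has them. Camera axes: x right, y down, z forward; pixel columns grow to the right and rows downward; lengths in m; the calibration is good to about 2 mm. A picture is of the moment at which its call begins: read the wrist's pose just before it. get_calibration takes no time and is no camera call; for the wrist camera it gives the pose at the moment of the call.
- ctrl.sign_off(): hands the job in, once; it reports no verdict.
Trained networks look in the newest picture that a camera, given by its name, has taken for a name from the list of things; names that differ only in an ending like _2 or _b are one class to them, and where a whole thing is asked for, a point or a joint stands for the part that bears it (a point fixed in the world has none). Each returns a list of dicts, best first, with "confidence" (0 to 1); they miss things now and then, are a little off and sometimes report something else, mostly with a low value. They report only what shows in the picture. A call takes as long as a camera call. They do not tell look-alikes from the thing itself.
- ctrl.regions_of(camera, thing): "region" (384x512 bool, what is visible of it).
- ctrl.pinpoint(camera, thing): "centre" ([x, y, z] in m, in world coordinates, good to about 4 mm: a listed point, or the origin of a listed thing).
The state is a dict: "t": time; "joints": joint angles; "dq": joint speeds; "tau": joint torques, N m; "ee_pos": TCP position; "eef_rot": TCP orientation; "force": force on the tool from outside, world axes, zero at the start; "moment": the same for the moment, N m; "finger_gap": finger opening in m.
Only numpy, scipy, OpenCV 4.12 (cv2) and the standard library are available. Lean on these libraries where they do the work, as an engineer would, in place of code of your own. Each camera call takes 0.05 s, during which the arm holds its last target. There are 200 camera calls.

## Working session

There is one attempt and no reset: what is moved stays moved. The work goes in short steps, Python scripts to look and compute and a shell command to move; the robot and the scene stay as the last step left them, time stands still between calls to the robot, and variables do not carry over. Pictures are saved under pics/ and viewed, on a budget of 10 in all, crops included, one or two more only if the job needs it, and the job is handed in when it is done.

```bash
ls; mkdir -p pics; cat > h.py <<'E'
from bench import ctrl
import numpy as np, cv2
from scipy.spatial.transform import Rotation as R
def snap(n,f,crop=None,s=1):
    im=ctrl.read_camera(n)
    if f:
        o=im if crop is None else im[crop[1]:crop[3],crop[0]:crop[2]]
        cv2.imwrite('pics/'+f,cv2.resize(o[...,::-1],None,fx=s,fy=s,interpolation=cv2.INTER_CUBIC))
    return im
def proj(n,P,c=None):
    c=c or ctrl.get_calibration(n)
    return cv2.projectPoints(np.array(P,float).reshape(-1,3),np.array(c['rvec']),np.array(c['tvec']),np.array(c['K']),None)[0].reshape(-1,2)
def onplane(n,uv,z,c=None):
    c=c or ctrl.get_calibration(n)
    M=cv2.Rodrigues(np.array(c['rvec'],float))[0];t=np.array(c['tvec'],float).ravel()
    C=-M.T@t; d=M.T@np.linalg.solve(np.array(c['K']),[uv[0],uv[1],1.])
    return C+d*(z-C[2])/d[2]
def st():
    s=ctrl.observe()
    print('t',round(s['t'],2),'p',np.round(s['ee_pos'],4),'rot',np.round(s['eef_rot'],3),'F',np.round(s['force'],1),'M',np.round(s['moment'],2),'gap',round(s['finger_gap'],4),'q',np.round(s['joints'],2))
    return s
E
python3 - <<'E'
from h import *
s=st()
a=snap('top',None);b=snap('scene',None)
cv2.imwrite('pics/a.png',np.vstack([cv2.resize(np.hstack([a,b])[...,::-1],(800,300),interpolation=cv2.INTER_AREA)]))
cv2.imwrite('pics/top.png',cv2.resize(a[...,::-1],(800,600),interpolation=cv2.INTER_CUBIC))
for n in ['top','scene']:
  for k in ['driver_handle','flat_driver','driver_hole','collar_rim','enclosure','cross_handle','hard_disk','heat_sink','screw_dish']:
    print(n,k,[(np.round(d['centre'],3).tolist(),round(d['confidence'],2)) for d in ctrl.pinpoint(n,k)])
st()
E
```

```text
pics
t 0.0 p [ 0.2841 -0.5839  0.2046] rot [-1.571  0.002 -1.118] F [ 0.6  1.4 -0.1] M [ 0.01 -0.01 -0.02] gap 0.0938 q [ 1.05  0.63  0.04  1.52 -0.03  1.   -0.02]
top driver_handle [([0.507, 0.15, 0.106], 0.84), ([0.59, 0.24, 0.134], 0.77), ([0.509, -0.249, 0.079], 0.26)]
top flat_driver [([0.441, 0.059, 0.003], 0.7), ([0.592, 0.241, -0.003], 0.62), ([0.505, 0.153, 0.005], 0.54)]
top driver_hole [([0.504, 0.152, 0.069], 0.88), ([0.792, 0.004, -0.002], 0.56), ([0.511, -0.248, 0.076], 0.55), ([0.508, -0.246, 0.06], 0.23)]
top collar_rim [([0.51, -0.249, 0.078], 0.5)]
top enclosure [([0.576, -0.174, -0.0], 0.7)]
top cross_handle [([0.58, 0.135, 0.097], 0.63)]
top hard_disk [([0.791, 0.003, -0.003], 0.82)]
top heat_sink [([0.775, 0.229, -0.003], 0.56)]
top screw_dish []
scene driver_handle [([0.589, 0.239, 0.13], 0.93), ([0.44, 0.06, 0.132], 0.68), ([0.504, 0.152, 0.097], 0.66)]
scene flat_driver [([0.585, 0.234, 0.002], 0.95), ([0.431, 0.062, 0.003], 0.58)]
scene driver_hole [([0.505, 0.149, 0.072], 0.66)]
scene collar_rim [([0.515, -0.254, 0.08], 0.76)]
scene enclosure [([0.57, -0.172, -0.005], 0.89)]
scene cross_handle [([0.796, 0.003, 0.0], 0.67), ([0.583, 0.136, 0.101], 0.6), ([0.75, -0.217, -0.005], 0.5), ([0.51, -0.254, 0.078], 0.34), ([0.767, 0.23, -0.001], 0.24)]
scene hard_disk [([0.795, 0.003, 0.0], 0.75)]
scene heat_sink [([0.768, 0.23, 0.001], 0.84)]
scene screw_dish [([0.753, -0.217, -0.003], 0.83)]
t 1.0 p [ 0.2844 -0.5845  0.2055] rot [-1.571  0.    -1.118] F [-0.3  0.7 -0.7] M [-0.03  0.02  0.  ] gap 0.0942 q [ 1.05  0.63  0.04  1.52 -0.03  1.   -0.02]
```

View pics/top.png

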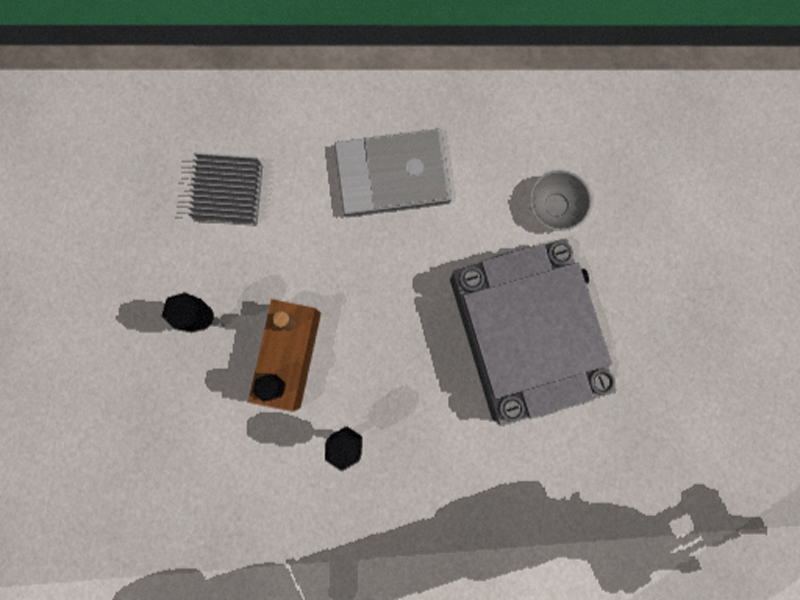

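View pics/a.png

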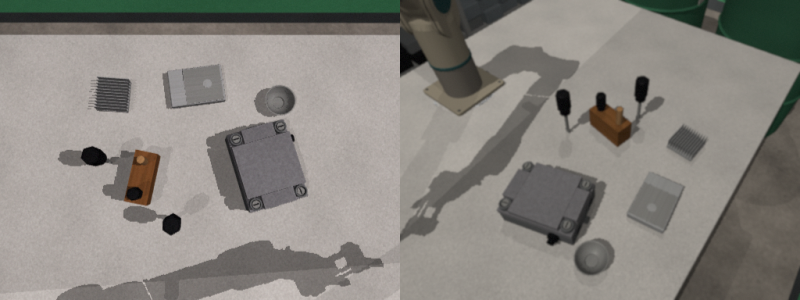

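```bash
python3 -m pendant '[[-24,-15,43,0,0,0,1],[-24,-15,43,0,0,0,1],[-24,-15,43,0,0,0,1],[-24,-15,43,0,0,0,1],[-24,-15,43,0,0,0,1],[-24,-15,43,0,0,0,1],[-20,0,40,0,0,0,1],[-20,0,40,0,0,0,1],[0,0,0,0,0,0,1]]'; python3 - <<'E'
from h import *
s=st();c=ctrl.get_calibration('wrist')
M=cv2.Rodrigues(np.array(c['rvec'],float))[0];C=-M.T@np.array(c['tvec'],float).ravel()
T=R.from_euler('xyz',s['eef_rot']).as_matrix()
print(C,M[2],'tool',T.T@(C-s['ee_pos']),T.T@M.T)
im=snap('wrist','w1.png',s=1.5)
for k in ['collar_rim','enclosure']:
    print(k,[(np.round(d['centre'],4).tolist(),round(d['confidence'],2)) for d in ctrl.pinpoint('wrist',k)])
E
```

```text
t: 1.9
ee_pos: [0.5079, -0.2704, 0.2931]
eef_rot: [-1.566, 0.002, -1.106]
force: [0.2, -0.0, 0.4]
finger_gap: 0.0945
t 1.9 p [ 0.5079 -0.2704  0.2931] rot [-1.566  0.002 -1.106] F [ 0.2 -0.   0.4] M [ 0.   -0.04  0.01] gap 0.0945 q [ 0.45  0.43 -0.    1.61 -0.    1.09 -0.66]
[ 0.56563515 -0.24056424  0.47229633] [-0.20047135 -0.09715654 -0.97487017] tool [-0.00124943 -0.17887156  0.06589873] [[ 9.99999735e-01  1.39018872e-04 -7.14865693e-04]
 [ 7.27746108e-04 -2.27543770e-01  9.73767582e-01]
 [-2.72911642e-05 -9.73767844e-01 -2.27543810e-01]]
collar_rim [([0.5133, -0.2502, 0.084], 0.84)]
enclosure []
```

View pics/w1.png

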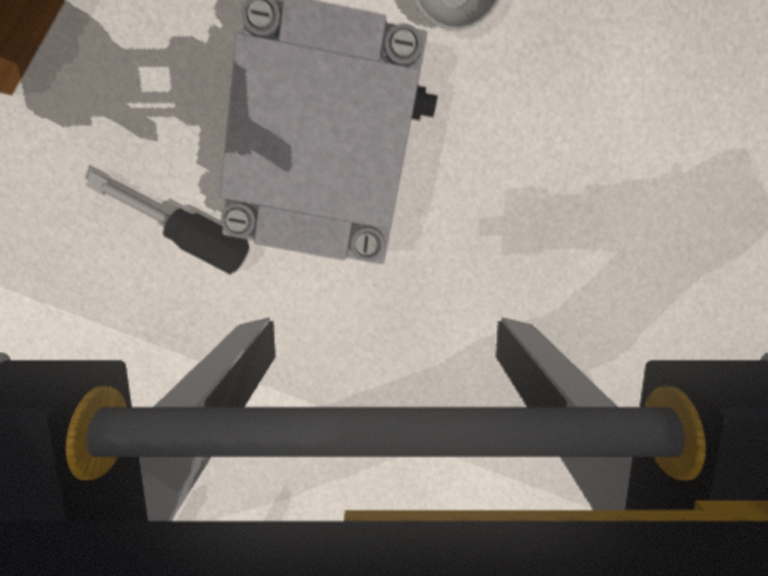

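The wrist picture shows the locked screw at (367,243), its slot running along the long sides, and the other three slots across. A driver also lies near the enclosure corner at (165,220). I'll check the top view to see which one it is.

```bash
python3 - <<'E'
from h import *
c=ctrl.get_calibration('wrist')
for uv,z in [((60,117),.01),((155,165),.015),((245,162),.077)]: print(onplane('wrist',uv,z,c))
print(proj('wrist',[[.44,.06,0],[.44,.06,.13],[.44,.06,.2],[.575,-.173,.08]],c))
a=snap('top',None);b=snap('scene',None)
cv2.imwrite('pics/b.png',np.hstack([cv2.resize(a[150:,:][...,::-1],(400,183)),cv2.resize(b[40:320,:][...,::-1],(400,183))]) if 0 else cv2.resize(np.hstack([a,b])[...,::-1],(800,300),interpolation=cv2.INTER_AREA))
for n in ['top','scene']:
  for k in ['driver_handle','cross_handle']:
    print(n,k,[(np.round(d['centre'],3).tolist(),round(d['confidence'],2)) for d in ctrl.pinpoint(n,k)])
E
```

```text
[0.43503401 0.01901426 0.01      ]
[ 0.43106999 -0.13741437  0.015     ]
[ 0.50487873 -0.25865905  0.077     ]
[[  39.1825551   101.88412929]
 [ -45.06039963   95.12736428]
 [-124.55997277   88.7510455 ]
 [ 206.89859797   81.91677359]]
top driver_handle [([0.43, -0.11, 0.019], 0.91), ([0.471, 0.355, 0.016], 0.74), ([0.505, 0.153, 0.105], 0.53)]
top cross_handle [([0.578, 0.13, 0.098], 0.44)]
scene driver_handle [([0.471, 0.353, 0.017], 0.77), ([0.432, -0.11, 0.018], 0.77), ([0.504, 0.152, 0.1], 0.54)]
scene cross_handle [([0.583, 0.134, 0.099], 0.77)]
```

View pics/b.png

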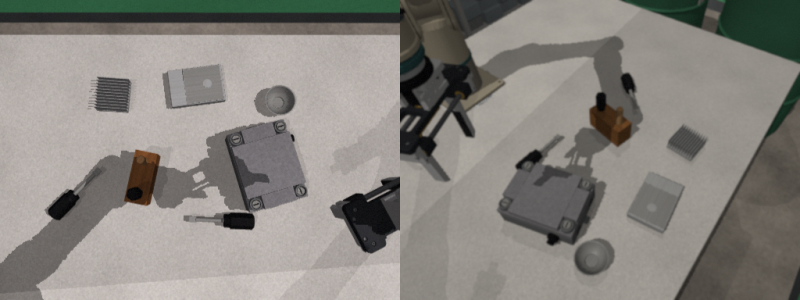

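Both big look-alikes stood loose and fell over by themselves: handles now at (0.43,-0.11) and (0.47,0.35), out of the way. The right driver is still in the stand, so I'll go above it and look from close by.

```bash
python3 -m pendant '[[-42,0,21,0,0,0,1],[-42,0,21,0,0,0,1],[-42,8,21,0,0,0,1],[-42,8,21,0,0,0,1],[-42,8,21,0,0,0,1],[-42,8,21,0,0,0,1],[-42,8,21,0,0,0,1],[-42,8,21,0,0,0,1],[-42,8,19,0,0,0,0.8],[0,0,0,0,0,0,0.8]]'; python3 - <<'E'
from h import *
s=st();c=ctrl.get_calibration('wrist')
im=snap('wrist','w2.png',s=1.5)
for k in ['driver_handle','driver_hole','cross_handle']:
    print(k,[(np.round(d['centre'],4).tolist(),round(d['confidence'],2)) for d in ctrl.pinpoint('wrist',k)])
r=ctrl.regions_of('wrist','driver_handle')
for d in r:
    ys,xs=np.nonzero(d['region']); print(d['confidence'],len(xs),xs.mean(),ys.mean(),xs.min(),xs.max(),ys.min(),ys.max())
print(proj('wrist',[[.505,.151,.126],[.505,.151,.129]],c))
E
```

```text
t: 3.35
ee_pos: [0.5042, 0.1512, 0.2361]
eef_rot: [-1.57, 0.004, -1.108]
force: [-0.4, -0.3, 0.4]
finger_gap: 0.0813
t 3.35 p [0.5042 0.1512 0.2361] rot [-1.57   0.004 -1.108] F [-0.4 -0.3  0.4] M [-0.01  0.   -0.05] gap 0.0813 q [-0.26  0.42 -0.11  1.82  0.05  0.91 -1.5 ]
driver_handle [([0.4678, 0.3525, 0.0167], 0.93), ([0.5055, 0.1524, 0.106], 0.83)]
driver_hole [([0.5094, 0.1508, 0.0694], 0.77)]
cross_handle [([0.5854, 0.1379, 0.0987], 0.6)]
0.93 2857 126.50682534126706 116.35456772838641 75 203 82 146
0.86 821 258.01583434835567 183.93422655298417 244 273 167 201
0.69 169 322.5562130177515 254.5147928994083 314 332 247 262
[[259.17367427 187.25320824]
 [259.18289297 187.92570108]]
```

View pics/w2.png

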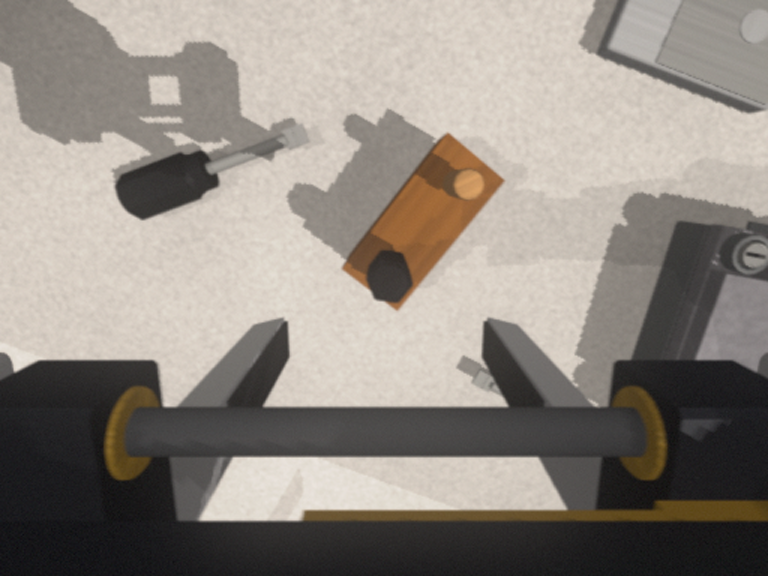

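```bash
python3 - <<'E'
from h import *
c=ctrl.get_calibration('wrist')
im=snap('wrist',None)
d=[r for r in ctrl.regions_of('wrist','driver_handle')]
reg=[r['region'] for r in d if r['region'][184,258]][0]
S=8;x0,y0,w,h=230,155,60,60
g=cv2.cvtColor(im,cv2.COLOR_RGB2GRAY)
big=cv2.resize(g[y0:y0+h,x0:x0+w],None,fx=S,fy=S,interpolation=cv2.INTER_CUBIC)
rb=cv2.resize(reg[y0:y0+h,x0:x0+w].astype(np.uint8),None,fx=S,fy=S)
dil=cv2.dilate(rb,np.ones((33,33)))
for nm,T in [('net',rb>0),('grey',(big<40)&(dil>0))]:
  best=[]
  for a in range(0,60,3):
    b=(0,)
    for dx in np.arange(-.006,.0061,.001):
      for dy in np.arange(-.006,.0061,.001):
        th=np.radians(a)+np.arange(6)*np.pi/3; r=.014/np.cos(np.pi/6)
        P=[[.505+dx+r*np.cos(t),.152+dy+r*np.sin(t),z] for t in th for z in(.082,.126)]
        uv=(proj('wrist',P,c)-[x0,y0]+.5)*S
        m=np.zeros(T.shape,np.uint8);cv2.fillConvexPoly(m,cv2.convexHull(uv.astype(np.int32)),1)
        m=m>0;i=(m&T).sum()/(m|T).sum()
        if i>b[0]:b=(i,a,.505+dx,.152+dy)
    best.append(b)
  best.sort(reverse=True);print(nm,T.sum()/64,np.round(best[:4],3).tolist(), np.round(best[-1],3).tolist())
E
```

```text
net 787.5 [[0.925, 51.0, 0.505, 0.152], [0.924, 45.0, 0.505, 0.152], [0.924, 48.0, 0.505, 0.152], [0.92, 54.0, 0.505, 0.152]] [0.877, 15.0, 0.504, 0.152]
grey 0.0 [[0], [0], [0], [0]] [0]
```

```bash
python3 -m pendant '[[0,0,1,0,-0.125,0,0.65],[0,0,0,0,-0.125,0,0.65],[0,10,0,0,-0.125,0,0.65],[0,25,0,0,0,0,0.65],[0,25,0,0,0,0,0.65],[0,25,0,0,0,0,0.65],[0,25,0,0,0,0,0.65],[0,20,0,0,0,0,0.65],[0,19,0,0,0,0,0.65],[0,0,0,0,0,0,0.65]]' 20; python3 - <<'E'
from h import *
st(); snap('wrist','w3.png',s=1.5)
E
```

```text
t: 4.7
ee_pos: [0.5054, 0.1422, 0.0861]
eef_rot: [-1.575, 0.002, -0.745]
force: [-1.1, 0.0, -0.5]
finger_gap: 0.061
t 4.7 p [0.5054 0.1422 0.0861] rot [-1.575  0.002 -0.745] F [-1.1  0.  -0.5] M [ 0.01 -0.02 -0.03] gap 0.061 q [-0.22  0.63 -0.15  1.97  0.17  0.56 -1.24]
```

View pics/w3.png

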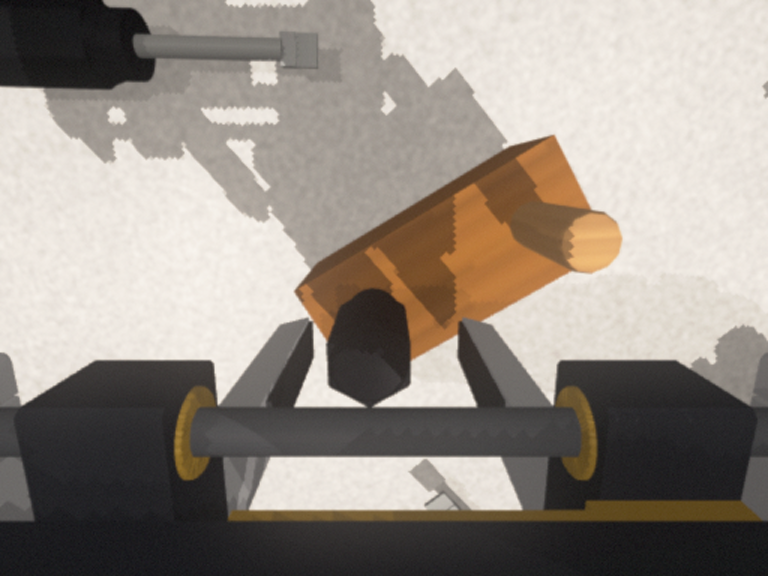

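The handle's flats face the jaws. It sits about 6 mm to the left and 7 mm ahead, so I'll shift and close.

```bash
python3 -m pendant '[[-6,0,7,0,0,0,0.65],[0,0,0,0,0,0,0.2],[0,0,0,0,0,0,0.2],[0,0,0,0,0,0,0.2],[0,0,0,0,0,0,0.2],[0,0,0,0,0,0,0.2]]' 25; python3 -c "
from h import *
st()"
```

```text
t: 5.35
ee_pos: [0.5071, 0.1531, 0.0882]
eef_rot: [-1.571, -0.0, -0.743]
force: [-0.4, -0.2, 2.1]
finger_gap: 0.0276
t 5.35 p [0.5071 0.1531 0.0882] rot [-1.571 -0.    -0.743] F [-0.4 -0.2  2.1] M [-0.15  0.05 -0.  ] gap 0.0276 q [-0.24  0.63 -0.15  1.96  0.17  0.57 -1.25]
```

```bash
python3 -m pendant '[[0,0,0,0,0,0,0.2],[0,-6,0,0,0,0,0.2],[0,-16,0,0,0,0,0.2],[0,-20,0,0,0,0,0.2],[0,-20,0,0,0,0,0.2],[0,-20,0,0,0,0,0.2],[0,-20,0,0,0,0,0.2],[0,-20,0,0,0,0,0.2],[0,-10,0,0,0,0,0.2],[0,0,0,0,0,0,0.2]]' 50; python3 - <<'E'
from h import *
s=st()
c=ctrl.get_calibration('wrist')
im=snap('wrist','w4.png',(170,110,340,250),4.5)
T=R.from_euler('xyz',s['eef_rot']).as_matrix(); p=np.array(s['ee_pos'])
print(proj('wrist',[p+T@[0,a,0] for a in(.078,.086,.03)],c))
print([(np.round(T.T@(np.array(d['centre'])-p),4).tolist(),round(d['confidence'],2)) for d in ctrl.pinpoint('wrist','driver_tip')])
E
```

```text
t: 6.35
ee_pos: [0.5077, 0.1535, 0.2211]
eef_rot: [-1.569, -0.001, -0.743]
force: [0.5, -0.1, -1.7]
finger_gap: 0.0275
t 6.35 p [0.5077 0.1535 0.2211] rot [-1.569e+00 -1.000e-03 -7.430e-01] F [ 0.5 -0.1 -1.7] M [ 0.03 -0.07 -0.01] gap 0.0275 q [-0.21  0.44 -0.2   1.83  0.11  0.88 -1.2 ]
[[258.03812831 196.32969262]
 [258.00336861 194.14253886]
 [258.298737   212.72774494]]
[([-0.0069, 0.0885, -0.0048], 0.75), ([-0.0245, 0.2036, 0.1168], 0.62)]
```

View pics/w4.png

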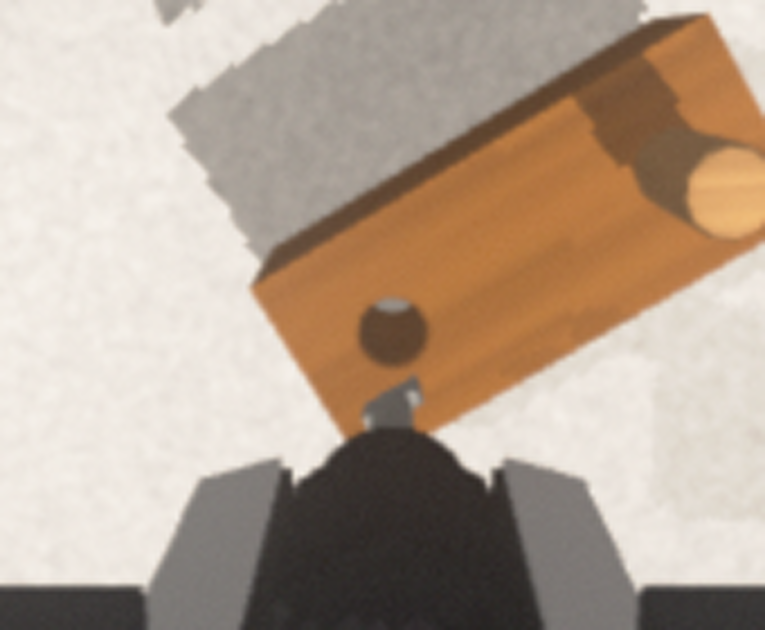

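Blade edge runs from (363,410) to (418,378) in the crop, i.e. about +30° from tool x, so about -12.6° in the world, agreeing with the hexagon. Next I need the enclosure's yaw.

```bash
python3 - <<'E'
from h import *
c=ctrl.get_calibration('top')
q=np.array([[512,408],[473,278],[561,253],[601,381]])*.64
P=[onplane('top',uv,z,c) for uv,z in zip(q,[.079,.079,.079,.079])]
P=np.array(P)[:,:2];print(P)
for i,j in[(0,1),(3,2)]:
    d=P[j]-P[i];print(np.linalg.norm(d),np.degrees(np.arctan2(d[1],d[0])))
for i,j in[(1,2),(0,3)]:
    d=P[j]-P[i];print(np.linalg.norm(d),np.degrees(np.arctan2(d[1],d[0]))+90)
E
```

```text
[[ 0.47814557 -0.13919105]
 [ 0.63689536 -0.09439947]
 [ 0.66839982 -0.20436905]
 [ 0.51050962 -0.24818791]]
0.16494781696932032 15.756523167235382
0.16385788116162664 15.51079559756235
0.11439335107976517 15.986126083721643
0.1137002519486437 16.537548618181305
```

```bash
python3 -m pendant '[[15,0,-15,0,0,0,0.2],[29,0,-32,0,0,0,0.2],[30,0,-32,0,0,0,0.2],[30,0,-32,0,0,0,0.2],[30,0,-32,0,0,0,0.2],[30,0,-32,0,0,0,0.2],[30,0,-32,0,0,0,0.2],[30,0,-32,0,0,0,0.2],[30,0,-32,0,0,0,0.2],[20,0,-24,0,0,0,0.2]]' && python3 -m pendant '[[0,0,0,0,-0.076,0,0.2],[0,0,0,0,-0.076,0,0.2],[0,5,0,0,-0.076,0,0.2],[0,5,0,0,-0.076,0,0.2],[0,5,0,0,-0.076,0,0.2],[0,5,0,0,-0.076,0,0.2],[0,5,0,0,-0.076,0,0.2],[0,5,0,0,0,0,0.2],[0,0,0,0,0,0,0.2]]'; python3 - <<'E'
from h import *
s=st()
c=ctrl.get_calibration('wrist')
im=snap('wrist','w5.png',(180,120,340,240),5)
T=R.from_euler('xyz',s['eef_rot']).as_matrix(); p=np.array(s['ee_pos'])
print(proj('wrist',[p+T@[-.0006,.086,-.0018],[.510,-.250,.077]],c))
print([(np.round(np.array(d['centre']),4).tolist(),round(d['confidence'],2)) for d in ctrl.pinpoint('wrist','collar_rim')])
E
```

```text
t: 7.45
ee_pos: [0.5079, -0.2527, 0.2183]
eef_rot: [-1.573, 0.002, -0.746]
force: [1.3, 0.6, -1.3]
finger_gap: 0.0273
t: 8.35
ee_pos: [0.5081, -0.249, 0.1882]
eef_rot: [-1.57, 0.003, -0.213]
force: [-0.8, 1.0, -2.0]
finger_gap: 0.0277
t 8.35 p [ 0.5081 -0.249   0.1882] rot [-1.57   0.003 -0.213] F [-0.8  1.  -2. ] M [-0.01 -0.04 -0.01] gap 0.0277 q [ 0.59  0.54 -0.28  1.77  0.19  0.86  0.01]
[[256.67871871 196.56275578]
 [259.67608867 189.13361815]]
[([0.5151, -0.2499, 0.0774], 0.77)]
```

View pics/w5.png

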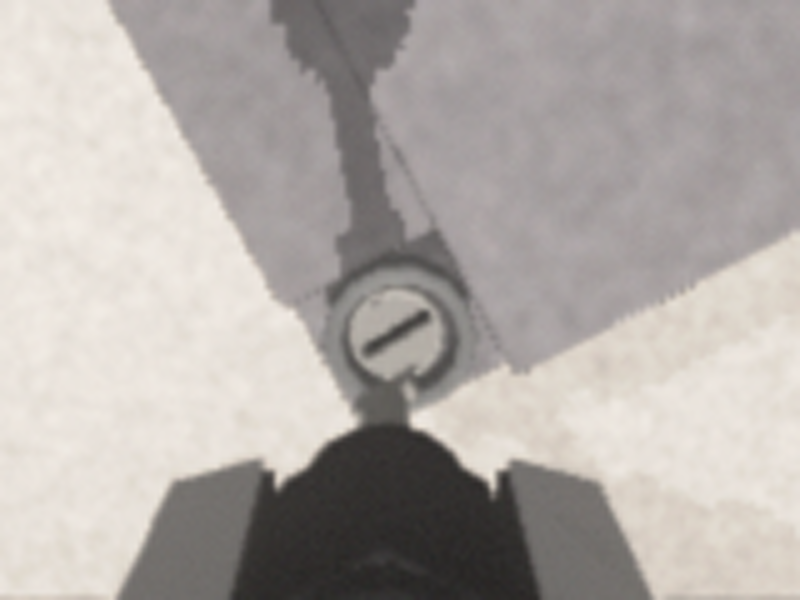

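```bash
cat > rel.py <<'E'
from h import *
def rel(slot,tip,zs=.0755,dt=.086):
    s=ctrl.observe();c=ctrl.get_calibration('wrist')
    T=R.from_euler('xyz',s['eef_rot']).as_matrix(); p=np.array(s['ee_pos'])
    a=onplane('wrist',slot,zs,c); b=onplane('wrist',tip,p[2]-dt,c)
    print('slot',a,'tip',b,'tool delta slot-tip mm',np.round(1e3*T.T@(a-b),2))
E
python3 -c "
from rel import *
rel((258.7,186.4),(257.0,197.2));rel((258.7,186.4),(256.9,196.8))"
```

```text
slot [ 0.51055418 -0.24798146  0.0755    ] tip [ 0.5080544  -0.25147964  0.10335021] tool delta slot-tip mm [ 1.74 27.85  3.94]
slot [ 0.51055418 -0.24798146  0.0755    ] tip [ 0.5080445  -0.25109     0.10335021] tool delta slot-tip mm [ 1.83 27.85  3.56]
```

```bash
python3 -m pendant '[[0.9,5,1.9,0,0,0,0.2],[0.8,5,1.8,0,0,0,0.2],[0,5,0,0,0,0,0.2],[0,5,0,0,0,0,0.2],[0,0,0,0,0,0,0.2],[0,0,0,0,0,0,0.2]]'; python3 - <<'E'
from h import *
s=st()
snap('wrist','w6.png',(208,150,308,220),8)
E
```

```text
t: 9.05
ee_pos: [0.5116, -0.2461, 0.1698]
eef_rot: [-1.571, 0.0, -0.211]
force: [-0.3, -0.2, -2.4]
finger_gap: 0.0278
t 9.05 p [ 0.5116 -0.2461  0.1698] rot [-1.571  0.    -0.211] F [-0.3 -0.2 -2.4] M [-0.1  -0.04 -0.03] gap 0.0278 q [ 0.58  0.56 -0.27  1.79  0.2   0.82 -0.  ]
```

View pics/w6.png

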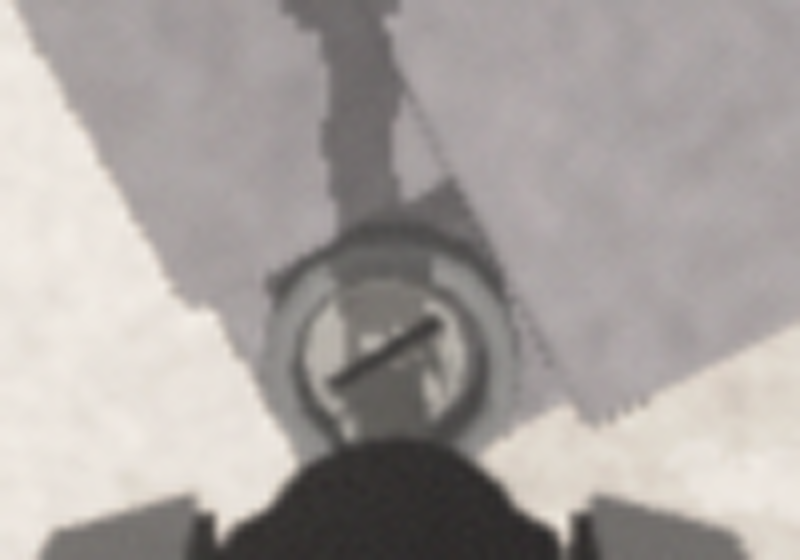

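```bash
python3 - <<'E'
from h import *
snap('wrist',None)
f=np.mean([ctrl.read_camera('wrist').astype(float) for _ in range(4)],0)
o=f[182:208,238:274]
o=np.clip((o-40)*1.3,0,255).astype(np.uint8)
cv2.imwrite('pics/w7.png',cv2.resize(o[...,::-1],None,fx=20,fy=20,interpolation=cv2.INTER_CUBIC))
E
```

```text
(no output)
```

View pics/w7.png

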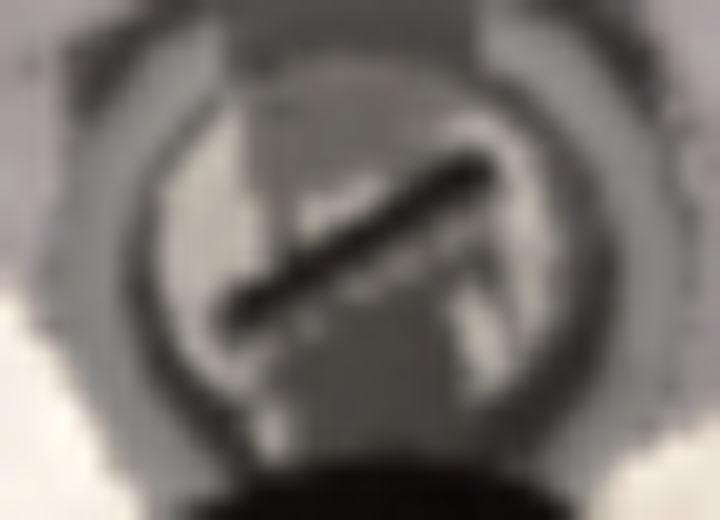

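The blade end lies parallel to the slot, centre about (368,325) against slot centre (357,243) at 19.5 px/mm. After allowing for the height, that is about 2 mm short along tool z. I'll correct it, lower 5 mm and take one more look.

```bash
python3 -m pendant '[[0,1,1,0,0,0,0.2],[0,2,1,0,0,0,0.2],[0,2,0,0,0,0,0.2],[0,0,0,0,0,0,0.2],[0,0,0,0,0,0,0.2]]'; python3 - <<'E'
from h import *
st()
f=np.mean([ctrl.read_camera('wrist').astype(float) for _ in range(4)],0)
o=f[178:204,238:274]
o=np.clip((o-40)*1.3,0,255).astype(np.uint8)
cv2.imwrite('pics/w8.png',cv2.resize(o[...,::-1],None,fx=20,fy=20,interpolation=cv2.INTER_CUBIC))
E
```

```text
t: 9.85
ee_pos: [0.512, -0.2441, 0.1648]
eef_rot: [-1.571, 0.0, -0.211]
force: [0.7, -0.2, -2.9]
finger_gap: 0.0281
t 9.85 p [ 0.512  -0.2441  0.1648] rot [-1.571  0.    -0.211] F [ 0.7 -0.2 -2.9] M [-0.08 -0.09 -0.  ] gap 0.0281 q [ 0.57  0.57 -0.27  1.79  0.2   0.81 -0.01]
```

View pics/w8.png

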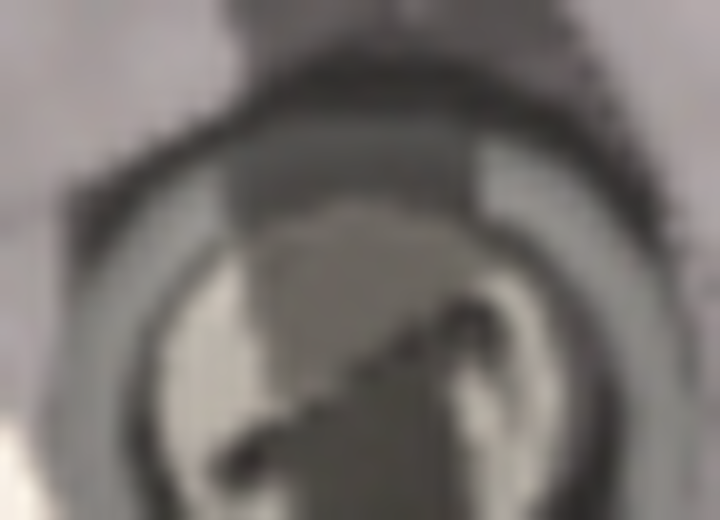

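```bash
python3 -m pendant '[[0,1,-0.5,0,0,0,0.2],[0,1,0,0,0,0,0.2],[0,0,0,0,0,0,0.2]]'; for i in 1 ; do python3 -m pendant '[[0,1,0,0,0,0,0.2],[0,0,0,0,0,0,0.2]]';  python3 -m pendant '[[0,1,0,0,0,0,0.2],[0,0,0,0,0,0,0.2]]'; done
```

```text
t: 10.35
ee_pos: [0.5118, -0.2447, 0.1627]
eef_rot: [-1.571, 0.0, -0.211]
force: [1.1, 0.1, -1.2]
finger_gap: 0.0278
t: 10.55
ee_pos: [0.5119, -0.2446, 0.1618]
eef_rot: [-1.571, 0.0, -0.211]
force: [-0.4, -1.1, -1.0]
finger_gap: 0.0276
t: 10.75
ee_pos: [0.5119, -0.2446, 0.1608]
eef_rot: [-1.571, 0.0, -0.211]
force: [0.8, 0.1, -2.0]
finger_gap: 0.028
```

```bash
for i in 1 ; do python3 -m pendant '[[0,1,0,0,0,0,0.2],[0,0,0,0,0,0,0.2]]';  python3 -m pendant '[[0,1,0,0,0,0,0.2],[0,0,0,0,0,0,0.2]]'; done; python3 -c "
from h import *
F=[]
for _ in range(4): ctrl.read_camera('top'); F.append(ctrl.observe()['force'])
print(np.mean(F,0)); st()"
```

```text
t: 10.95
ee_pos: [0.5119, -0.2446, 0.1598]
eef_rot: [-1.571, 0.0, -0.211]
force: [0.1, 1.0, -1.2]
finger_gap: 0.0277
t: 11.15
ee_pos: [0.5119, -0.2446, 0.1588]
eef_rot: [-1.571, 0.0, -0.211]
force: [0.3, 0.9, -2.1]
finger_gap: 0.0272
[ 0.2316635   0.72492616 -2.01542138]
t 11.35 p [ 0.512  -0.2447  0.1589] rot [-1.571 -0.    -0.211] F [ 0.4  1.  -2.1] M [-0.01 -0.06 -0.  ] gap 0.028 q [ 0.57  0.58 -0.27  1.8   0.21  0.79 -0.01]
```

```bash
for i in 1 ; do python3 -m pendant '[[0,1,0,0,0,0,0.2],[0,0,0,0,0,0,0.2]]';  python3 -m pendant '[[0,1,0,0,0,0,0.2],[0,0,0,0,0,0,0.2]]'; python3 -m pendant '[[0,1,0,0,0,0,0.2],[0,0,0,0,0,0,0.2]]'; done
```

```text
t: 11.55
ee_pos: [0.5119, -0.2446, 0.1578]
eef_rot: [-1.571, 0.0, -0.211]
force: [0.0, 0.2, -2.0]
finger_gap: 0.0278
t: 11.75
ee_pos: [0.512, -0.2447, 0.157]
eef_rot: [-1.571, -0.0, -0.211]
force: [-1.0, 0.2, 0.3]
finger_gap: 0.0277
t: 11.95
ee_pos: [0.5121, -0.2447, 0.1564]
eef_rot: [-1.571, -0.0, -0.211]
force: [-1.4, 0.2, 5.3]
finger_gap: 0.0276
```

```bash
for i in 1 ; do python3 -m pendant '[[0,1,0,0,0,0,0.2],[0,0,0,0,0,0,0.2]]';  python3 -m pendant '[[0,1,0,0,0,0,0.2],[0,0,0,0,0,0,0.2]]'; python3 -m pendant '[[0,1,0,0,0,0,0.2],[0,0,0,0,0,0,0.2]]'; done; python3 -c "
from h import *
F=[]
for _ in range(3): ctrl.read_camera('top'); F.append(ctrl.observe()['force'])
print(np.mean(F,0)); st()"
```

```text
t: 12.15
ee_pos: [0.5121, -0.2447, 0.1556]
eef_rot: [-1.571, -0.001, -0.211]
force: [-1.3, 0.4, 5.1]
finger_gap: 0.0282
t: 12.35
ee_pos: [0.5122, -0.2447, 0.1547]
eef_rot: [-1.571, -0.001, -0.211]
force: [-0.9, 0.1, 7.0]
finger_gap: 0.0278
t: 12.55
ee_pos: [0.5121, -0.2447, 0.1538]
eef_rot: [-1.571, -0.001, -0.211]
force: [-1.6, 0.7, 8.0]
finger_gap: 0.0277
[-1.66199872  1.21044405  7.56962385]
t 12.7 p [ 0.5122 -0.2447  0.1539] rot [-1.571e+00 -1.000e-03 -2.110e-01] F [-2.   0.6  6.8] M [ 0.17  0.59 -0.06] gap 0.0276 q [ 0.57  0.58 -0.27  1.8   0.21  0.78 -0.01]
```

```bash
python3 -m pendant '[[0,0.8,0,0,0,0,0.2],[0,0,0,0,0,0,0.2]]';  python3 -m pendant '[[0,0.7,0,0,0,0,0.2],[0,0,0,0,0,0,0.2]]'; python3 -c "
from h import *
F=[]
for _ in range(4): ctrl.read_camera('top'); F.append(ctrl.observe()['force'])
print(np.mean(F,0)); st()"
```

```text
t: 12.9
ee_pos: [0.5122, -0.2447, 0.1532]
eef_rot: [-1.571, -0.001, -0.211]
force: [-2.6, 1.1, 9.2]
finger_gap: 0.0276
t: 13.1
ee_pos: [0.5122, -0.2447, 0.1526]
eef_rot: [-1.571, -0.001, -0.211]
force: [-2.9, 1.9, 10.0]
finger_gap: 0.0278
[-1.86474002  0.80994741  9.57410583]
t 13.3 p [ 0.5122 -0.2447  0.1526] rot [-1.571e+00 -1.000e-03 -2.110e-01] F [-2.2  0.7  9.8] M [ 0.26  0.67 -0.02] gap 0.0277 q [ 0.57  0.59 -0.27  1.8   0.21  0.78 -0.02]
```

```bash
cat > f.py <<'E'
from h import *
F=[];M=[]
for _ in range(3): ctrl.read_camera('top'); s=ctrl.observe(); F.append(s['force']);M.append(s['moment'])
T=R.from_euler('xyz',s['eef_rot']).as_matrix()
print('t',s['t'],'p',np.round(s['ee_pos'],4),'yaw',round(s['eef_rot'][2],3),'Fw',np.round(np.mean(F,0),1),'Ftool',np.round(T.T@np.mean(F,0),1),'Mz',round(np.mean(M,0)[2],2))
E
python3 -m pendant '[[0,0,0,0,-0.05,0,0.2],[0,0,0,0,-0.05,0,0.2],[0,0,0,0,-0.05,0,0.2],[0,0,0,0,-0.05,0,0.2],[0,0,0,0,0,0,0.2]]' >/dev/null; python3 f.py
python3 -m pendant '[[0,0,0,0,-0.05,0,0.2],[0,0,0,0,-0.05,0,0.2],[0,0,0,0,0,0,0.2]]' >/dev/null; python3 f.py
```

```text
t 13.95 p [ 0.5119 -0.2447  0.1525] yaw -0.011 Fw [-2.6  1.   9.1] Ftool [-2.6 -9.1  1. ] Mz -0.05
t 14.4 p [ 0.5116 -0.2446  0.1525] yaw 0.089 Fw [-3.2  0.9  9.5] Ftool [-3.1 -9.5  1.1] Mz -0.05
```

```bash
python3 -m pendant '[[-0.4,0,0,0,-0.05,0,0.2],[-0.4,0,0,0,-0.05,0,0.2],[0,0,0,0,-0.05,0,0.2],[0,0,0,0,-0.05,0,0.2],[0,0,0,0,0,0,0.2]]' >/dev/null; python3 f.py
python3 -m pendant '[[0,0,0,0,-0.05,0,0.2],[0,0,0,0,-0.05,0,0.2],[0,0,0,0,-0.05,0,0.2],[0,0,0,0,0,0,0.2]]' >/dev/null; python3 f.py
```

```text
t 15.05 p [ 0.5108 -0.2445  0.1525] yaw 0.289 Fw [-3.5  1.4  9.8] Ftool [-3.  -9.8  2.3] Mz -0.05
t 15.6 p [ 0.5103 -0.2445  0.1523] yaw 0.439 Fw [-3.9  1.5  9.9] Ftool [-2.9 -9.9  3. ] Mz -0.07
```

```bash
python3 -m pendant '[[-0.4,0,0.4,0,-0.05,0,0.2],[-0.4,0,0.4,0,-0.05,0,0.2],[0,0,0,0,-0.05,0,0.2],[0,0,0,0,-0.05,0,0.2],[0,0,0,0,0,0,0.2]]' >/dev/null; python3 f.py
python3 -m pendant '[[-0.3,0,0.3,0,-0.05,0,0.2],[0,0,0.3,0,-0.05,0,0.2],[0,0,0,0,-0.05,0,0.2],[0,0,0,0,0,0,0.2]]' >/dev/null; python3 f.py
```

```text
t 16.25 p [ 0.5094 -0.2445  0.1524] yaw 0.638 Fw [-3.8  0.8 10. ] Ftool [ -2.6 -10.    3. ] Mz -0.06
t 16.8 p [ 0.5088 -0.2447  0.1524] yaw 0.788 Fw [-3.5 -0.1 10.2] Ftool [ -2.6 -10.2   2.4] Mz -0.04
```

```bash
python3 -m pendant '[[-0.4,0,0.3,0,-0.05,0,0.2],[-0.4,0,0.2,0,-0.05,0,0.2],[0,0,0,0,-0.05,0,0.2],[0,0,0,0,-0.05,0,0.2],[0,0,0,0,0,0,0.2]]' >/dev/null; python3 f.py
python3 -m pendant '[[-0.4,0,0.2,0,-0.05,0,0.2],[-0.4,0,0.2,0,-0.05,0,0.2],[0,0,0,0,-0.05,0,0.2],[0,0,0,0,0,0,0.2]]' >/dev/null; python3 f.py
```

```text
t 17.45 p [ 0.508  -0.2451  0.1524] yaw 0.988 Fw [-3.7 -0.2  9.8] Ftool [-2.2 -9.8  3. ] Mz -0.05
t 18.0 p [ 0.5075 -0.2454  0.1525] yaw 1.138 Fw [-3.1 -0.1  9.4] Ftool [-1.3 -9.4  2.8] Mz -0.06
```

```bash
python3 -m pendant '[[-0.3,0,0.2,0,-0.05,0,0.2],[-0.3,0,0.2,0,-0.05,0,0.2],[0,0,0,0,-0.05,0,0.2],[0,0,0,0,0,0,0.2]]' >/dev/null; python3 f.py
python3 -m pendant '[[-0.2,0,0.2,0,-0.05,0,0.2],[0,0,0,0,-0.05,0,0.2],[0,0,0,0,0,0,0.2]]' >/dev/null; python3 f.py
```

```text
t 18.55 p [ 0.507  -0.2459  0.1525] yaw 1.288 Fw [-2.8 -0.1  9.4] Ftool [-0.9 -9.4  2.7] Mz 0.0
t 19.0 p [ 0.5068 -0.2462  0.1525] yaw 1.388 Fw [-3.  -0.9  9.8] Ftool [-1.4 -9.8  2.8] Mz -0.03
```

```bash
python3 -m pendant '[[0,0,0.2,0,-0.04,0,0.2],[0,0,0,0,-0.04,0,0.2],[0,0,0,0,0,0,0.2]]' >/dev/null; python3 f.py
```

```text
t 19.45 p [ 0.5065 -0.2466  0.1525] yaw 1.468 Fw [-2.7 -0.5  9.6] Ftool [-0.8 -9.6  2.6] Mz -0.06
```

```bash
python3 -m pendant '[[0,-2,0,0,0,0,0.2],[0,-2,0,0,0,0,0.2],[0,0,0,0,0,0,0.2]]' >/dev/null; python3 f.py;  python3 -m pendant '[[0,-1.5,0,0,0,0,0.2],[0,-1.5,0,0,0,0,0.2],[0,0,0,0,0,0,0.2]]' >/dev/null; python3 f.py
```

```text
t 19.9 p [ 0.5065 -0.2465  0.156 ] yaw 1.468 Fw [-1.3 -0.7  5.9] Ftool [-0.9 -5.9  1.2] Mz 0.01
t 20.35 p [ 0.5064 -0.2464  0.1583] yaw 1.468 Fw [-1.6 -3.8  2.9] Ftool [-3.9 -2.9  1.2] Mz -0.06
```

```bash
python3 -m pendant '[[-0.7,-1.5,0,0,0,0,0.2],[0,-1.5,0,0,0,0,0.2],[0,0,0,0,0,0,0.2]]' >/dev/null; python3 f.py;  python3 -m pendant '[[0,-2,0,0,0,0,0.2],[0,-2,0,0,0,0,0.2],[0,0,0,0,0,0,0.2]]' >/dev/null; python3 f.py
```

```text
t 20.8 p [ 0.5063 -0.2463  0.161 ] yaw 1.469 Fw [-0.9 -4.1 -2.5] Ftool [-4.2  2.5  0.5] Mz 0.01
t 21.25 p [ 0.5078 -0.2444  0.1661] yaw 1.47 Fw [-0.7 -0.1  1. ] Ftool [-0.1 -1.   0.6] Mz -0.01
```

```bash
python3 -m pendant '[[0,-3,0,0,0,0,0.2],[0,-3,0,0,0,0,0.2],[0,-10,0,0,0,0,0.2],[0,-20,0,0,0,0,0.2],[0,-20,0,0,0,0,0.2],[0,0,0,0,0,0,0.2]]' >/dev/null; python3 f.py; python3 - <<'E'
from h import *
snap('wrist','w9.png',(160,90,352,250),4)
E
```

```text
t 22.0 p [ 0.5062 -0.246   0.2209] yaw 1.469 Fw [ 0.1  0.6 -1.9] Ftool [ 0.6  1.9 -0.1] Mz -0.0
```

View pics/w9.png

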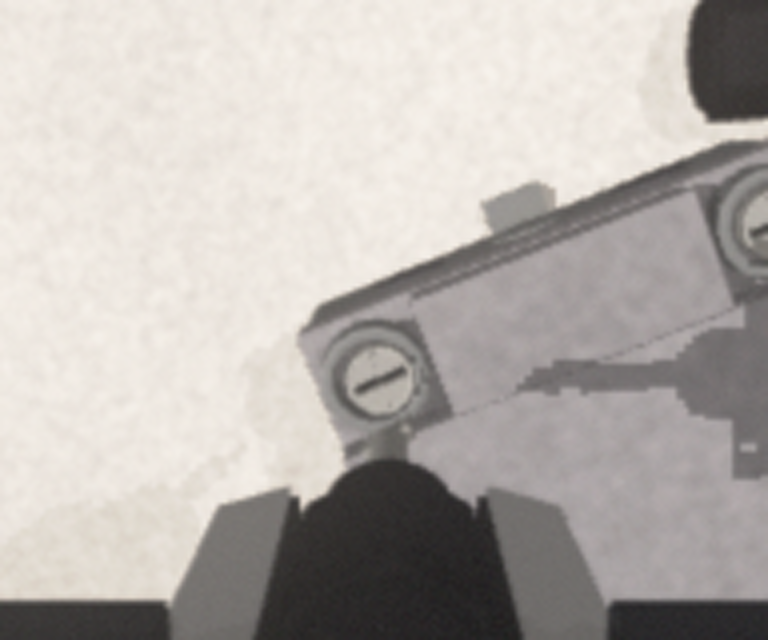

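The slot at (382,380) now runs parallel to the short edge and the head stands proud, so the screw is released. Back to the stand.

```bash
python3 -m pendant '[[20,0,2,0,0,0,0.2],[42,0,4,0,0,0,0.2],[45,0,5,0,0,0,0.2],[45,0,5,0,0,0,0.2],[45,0,5,0,0,0,0.2],[45,0,5,0,0,0,0.2],[45,0,5,0,0,0,0.2],[45,0,4,0,0,0,0.2],[42,0,3,0,0,0,0.2],[23,0,2,0,0,0,0.2]]' && python3 -m pendant '[[0,0,0,0,0.13,0,0.2],[0,0,0,0,0.13,0,0.2],[0,0,0,0,0.13,0,0.2],[0,0,0,0,0.13,0,0.2],[0,0,0,0,0.13,0,0.2],[0,0,0,0,0.13,0,0.2],[0,0,0,0,0.13,0,0.2],[0,0,0,0,0.13,0,0.2],[0,0,0,0,0.13,0,0.2]]' && python3 -m pendant '[[0,0,0,0,0.13,0,0.2],[0,0,0,0,0.13,0,0.2],[0,0,0,0,0.13,0,0.2],[0,0,0,0,0.13,0,0.2],[0,0,0,0,0.13,0,0.2],[0,0,0,0,0.13,0,0.2],[0,0,0,0,0.13,0,0.2],[0,0,0,0,0.13,0,0.2],[0,0,0,0,0,0,0.2]]'
```

```text
t: 23.05
ee_pos: [0.5062, 0.1573, 0.2209]
eef_rot: [-1.57, -0.002, 1.473]
force: [-0.1, 0.3, -0.8]
finger_gap: 0.0277
t: 23.95
ee_pos: [0.5065, 0.1528, 0.2203]
eef_rot: [-1.571, 0.002, 0.294]
force: [-1.5, -0.1, -1.3]
finger_gap: 0.0276
t: 24.85
ee_pos: [0.5066, 0.1529, 0.2205]
eef_rot: [-1.573, 0.0, -0.741]
force: [0.4, 0.2, -2.1]
finger_gap: 0.0276
```

```bash
python3 -m pendant '[[0,0,0.8,0,0,0,0.2],[0,0,0,0,0,0,0.2]]'; python3 - <<'E'
from h import *
snap('wrist','w10.png',(170,110,340,250),4.5)
E
```

```text
t: 25.05
ee_pos: [0.5076, 0.1538, 0.221]
eef_rot: [-1.571, 0.0, -0.739]
force: [-0.6, 0.5, -1.3]
finger_gap: 0.0276
```

View pics/w10.png

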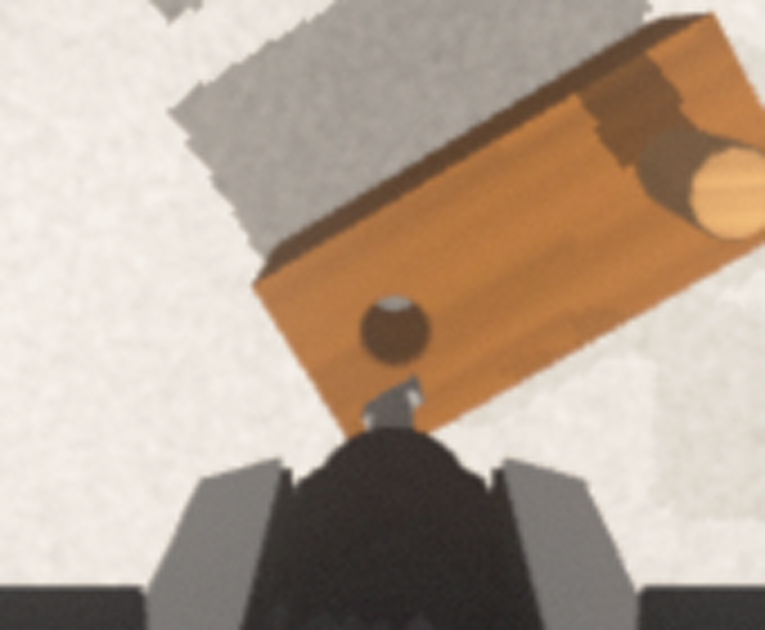

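The view is identical to the one right after lifting, blade at (391,394) and hole at (394,330), so I'll go straight down.

```bash
python3 -m pendant '[[0,20,0,0,0,0,0.2],[0,20,0,0,0,0,0.2],[0,15,0,0,0,0,0.2],[0,5,0,0,0,0,0.2],[0,5,0,0,0,0,0.2],[0,5,0,0,0,0,0.2],[0,0,0,0,0,0,0.2]]' && python3 -m pendant '[[0,10,0,0,0,0,0.2],[0,15,0,0,0,0,0.2],[0,15,0,0,0,0,0.2],[0,10,0,0,0,0,0.2],[0,8,0,0,0,0,0.2],[0,0,0,0,0,0,0.2]]'
```

```text
t: 25.8
ee_pos: [0.5078, 0.1536, 0.1513]
eef_rot: [-1.571, 0.0, -0.741]
force: [0.2, 0.2, -2.3]
finger_gap: 0.0279
t: 26.4
ee_pos: [0.5072, 0.1534, 0.0925]
eef_rot: [-1.572, 0.001, -0.741]
force: [-0.7, -0.2, -1.7]
finger_gap: 0.0274
```

```bash
python3 -m pendant '[[0,2,0,0,0,0,0.2],[0,1,0,0,0,0,0.2],[0,0,0,0,0,0,0.2]]' && python3 -m pendant '[[0,1,0,0,0,0,0.2],[0,0.5,0,0,0,0,0.2],[0,0,0,0,0,0,0.2]]'
```

```text
t: 26.7
ee_pos: [0.5081, 0.1537, 0.0907]
eef_rot: [-1.57, -0.0, -0.741]
force: [-0.0, -0.2, -0.9]
finger_gap: 0.0274
t: 27.0
ee_pos: [0.5078, 0.1536, 0.0889]
eef_rot: [-1.571, -0.0, -0.741]
force: [0.0, 0.4, -1.6]
finger_gap: 0.0276
```

```bash
python3 -m pendant '[[0,0.7,0,0,0,0,0.2],[0,0,0,0,0,0,0.2]]' && python3 -m pendant '[[0,0,0,0,0,0,0.35],[0,0,0,0,0,0,0.5],[0,0,0,0,0,0,0.65],[0,0,0,0,0,0,0.65],[0,0,0,0,0,0,0.65],[0,-5,0,0,0,0,0.65],[0,-20,0,0,0,0,0.65],[0,-30,0,0,0,0,0.65],[0,-45,0,0,0,0,0.65],[0,-45,0,0,0,0,0.65]]'; python3 - <<'E'
from h import *
st()
snap('wrist','w11.png',s=1.5)
for n in ['wrist','top','scene']:
  if n!='wrist': snap(n,None)
  for k in ['driver_handle','driver_hole','cross_handle','hard_disk']:
    print(n,k,[(np.round(d['centre'],3).tolist(),round(d['confidence'],2)) for d in ctrl.pinpoint(n,k)])
E
```

```text
t: 27.2
ee_pos: [0.5078, 0.1536, 0.0882]
eef_rot: [-1.571, -0.0, -0.741]
force: [0.3, -0.1, -1.4]
finger_gap: 0.0277
t: 28.2
ee_pos: [0.5072, 0.1535, 0.2348]
eef_rot: [-1.572, 0.001, -0.741]
force: [1.3, -0.1, -0.1]
finger_gap: 0.0612
t 28.2 p [0.5072 0.1535 0.2348] rot [-1.572e+00  1.000e-03 -7.410e-01] F [ 1.3 -0.1 -0.1] M [ 0.05 -0.08  0.03] gap 0.0612 q [-0.2   0.43 -0.2   1.81  0.11  0.92 -1.2 ]
wrist driver_handle [([0.466, 0.354, 0.016], 0.94), ([0.43, -0.111, 0.018], 0.81), ([0.505, 0.15, 0.107], 0.73)]
wrist driver_hole []
wrist cross_handle [([0.585, 0.135, 0.1], 0.55)]
wrist hard_disk [([0.795, 0.001, -0.001], 0.59)]
top driver_handle [([0.431, -0.112, 0.017], 0.59), ([0.512, 0.151, 0.103], 0.46)]
top driver_hole []
top cross_handle []
top hard_disk [([0.794, 0.005, -0.003], 0.67), ([0.773, 0.227, -0.003], 0.28)]
scene driver_handle [([0.431, -0.112, 0.016], 0.95), ([0.47, 0.354, 0.014], 0.77), ([0.505, 0.151, 0.099], 0.62)]
scene driver_hole [([0.504, 0.151, 0.07], 0.94)]
scene cross_handle [([0.584, 0.138, 0.1], 0.6)]
scene hard_disk [([0.794, 0.003, -0.001], 0.93), ([0.506, 0.148, 0.072], 0.42)]
```

View pics/w11.png

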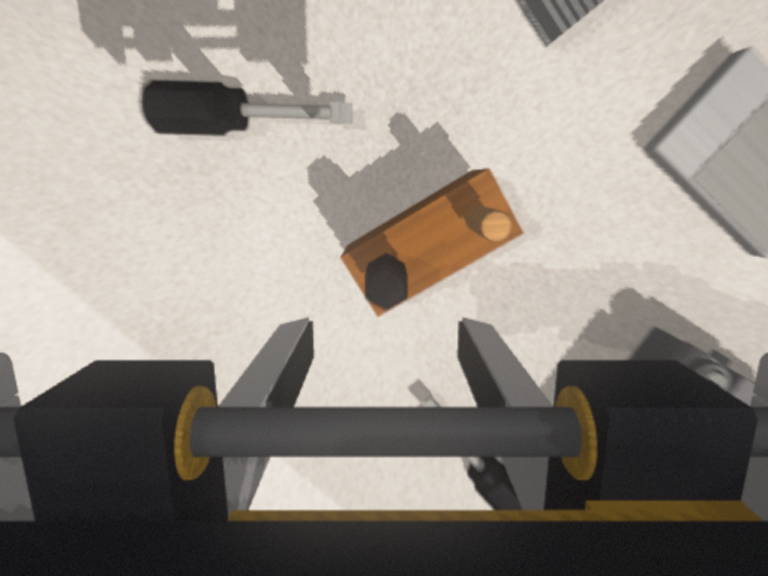

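The driver stands upright and seated in its hole at (386,282), and the cross-head driver is untouched. The screw was seen released and the gripper is clear of everything, so I'll hand in.

```bash
python3 -m pendant '[[0,0,0,0,0,0,0.65],[0,0,0,0,0,0,0.65]]'; python3 -c "
from bench import ctrl
print(ctrl.sign_off())"
```

```text
t: 29.15
ee_pos: [0.5078, 0.1536, 0.2332]
eef_rot: [-1.571, -0.0, -0.741]
force: [-0.3, 0.4, -0.0]
finger_gap: 0.061
the job is handed in; nothing more can be done
None
```

The locked lid screw is released and the hexagonal driver is back in its own hole; I handed the job in at about 29 s, and no verdict is reported.

**Screw:** I seated the blade in the slot and pressed with about 12 N (10 N read, plus about 2 N for the driver's weight). I turned it 1.68 rad anticlockwise in small steps. Pressing force stayed between 11 and 12 N and sideways force stayed under about 4 N. As I lifted, the screw kept pushing up past its locked height. The last close view shows its slot along the enclosure's short side with the head proud, like the other three.

**Driver:** It went down to the same gripper height as at pick-up. The pictures show it upright, with the handle centre at about (0.505, 0.151, 0.10). The readings from the three cameras differ by up to 7 mm in position and 8 mm in height, so I relied mainly on the gripper height. The gripper ended clear of everything.

**Other things:**
- The two bigger look-alike drivers, which stood loose on the bench, fell over during my first move. The arm was not near them and I felt no contact.
- On the way out of the slot there was a brief sideways pull of about 4 N, and the arm shifted about 2 mm as the blade came free.
- In the last check the cross-head driver and hard disk read within a few mm of their starting places. I did not measure the heat sink and dish again.
- I viewed 14 pictures, four over the budget of 10.

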